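# Load the hallway tray: tall bottle at the back, coin bank in front

## Task

Load the wooden two-bay tray, the tall thing first so that you never have to reach across the short one: stand the tall green glass bottle (not the shorter one) in the back bay (the one farther from the robot) and let go of it, and only then stand the steel coin bank with the knob on top in the front bay. Set both down upright on the tray's floor; do not drop them or tip them over.

Things in the scene. Friction and masses are not known exactly. Their poses are not given: they have to be found in the camera images.
- back_bay (a point): Middle of the back bay's floor, 6 mm above the shelf. The tray is a fixed open box of brown wood, 218 mm long (x, from the front bay to the back bay, roughly away from the robot), 112 mm wide (y), z up; walls 6 mm thick, 36 mm high above the shelf; an equal cross wall parts it into two bays, each 100 x 100 mm inside; the back one is farther from the robot.
- front_bay (a point): Middle of the floor of the front bay, nearer the robot; axes and size as the back bay, 106 mm from its middle. At the start no loose thing stands within 40 mm of the tray.
- bottle: Tall green glass bottle, about 0.35 kg, upright; origin at the centre of its underside, z up. 200 mm tall; body 66 mm in diameter up to 110 mm; shoulder to 145 mm; straight neck above, 28 mm in diameter (29 mm at the lip): grip it there from above, some 175 mm up. Not the shorter green bottle (115 mm tall) nearby. All else that stands near is at most 115 mm tall.
- bank: Steel coin bank, about 0.35 kg, upright; origin at the centre of its underside, z up. Body 64 mm in diameter, 65 mm high; on its top a round knob 30 mm in diameter, 38 mm tall, that does not turn: grip it from above, some 90 mm up. Not the glass jar (no knob). Bank, jar and the bottles stand 100 mm or more apart, centre to centre, in any order; only low pegs lie between.

How it is judged:
By the outcome, as a careful person would: the job done as asked, in the order asked, and still so for the second after the job is handed in, with the robot touching nothing.
It also fails if it takes over 67 s, if anything falls off the work surface, if the arm or the gripper's body presses on something with over 40 N, if the wrist force passes 120 N, or if a joint passes its speed limit or range.

## Robot

A 6-joint arm with a two-finger parallel gripper is mounted at the origin on the work surface. World frame = base frame: x ahead of the robot, y to its left, z up, the work surface at z = 0. Lengths are in m, angles in degrees, forces in N, time in s.
With the tool pointing down it reaches from about 0.4 to 0.825 m from the base axis. Payload 7 kg.
Tool frame: the origin (TCP) lies at the very end of the fingers, on their centre line; the grasp point (between the pads) lies 19 mm behind it; z points along the fingers, y is the line along which they close (so a half turn about z gives the same grasp; the last joint's range is limited). The gripper opens to 88 mm and grips with 3 to 60 N. Pads are 19 mm wide; open, the fingers measure 130 mm over their backs; the gripper's body (78 mm by 193 mm) begins 47 mm behind the grasp point.
Start: joints at [83.944, 20.546, 0.682, 0, -70.136, -16.507], TCP at [0.259, 0.623, 0.227] pointing down, gripper open.
Joint ranges: [-176.03, 176.03], [-82.01, 121.73], [-58.28, 71.71], [-173.87, 95.51], [-174.79, -0.11], [-173.66, 173.66]. Speed limits (degrees/s): [136.94, 136.94, 172.46, 180, 180, 180].

## Interface

Orientations are given as [roll, pitch, yaw] about the fixed x, y, z axes, in that order (R = Rz(yaw) Ry(pitch) Rx(roll)).
In Python, from plant import ctrl gives the robot as it stands.
- The arm moves only by the tool carry_out, never from a script. Its argument "deltas" is a list that holds one entry, the list of rows, each a list of 5 numbers: the shift along the tool's x, y, z scaled (see below), then the turn about the tool's z scaled (see below), then the opening, from -1 (shut) to 1 (fully open). A call has 1 to 5 rows; each row is the pose to reach, as a shift and turn from the pose commanded when the call began, along the tool's axes at that moment, turning the shorter way round; what a row does not reach only later rows make up. The controller multiplies each number of a shift by 20 cm and each number of a turn by 2 pi rad. A row lasts 1/10 s, in which the tool goes at most 50 mm and 8.59 degrees, less where a joint would pass 70% of its speed; a pose out of reach is approached as far as the arm can. A call with a number of a shift or a turn outside -1 to 1 is refused whole. A call with a gripper value outside its range is refused whole. The fingers move at their own pace and stop on an object; the grip force is fixed at half the most. Time passes only in rows, so rows that repeat a pose let the fingers close. It gives the time, the measured TCP pose, the force, the opening and the grip force at its end, in the units of the state.
- ctrl.get_obs(): the state, without advancing time (a new reading comes with each control period).
- ctrl.snapshot(name): name is "scene" or "top"; returns a dict with "color" (420x560x3 uint8, red, green, blue), "camera_matrix" (3x3 intrinsics, pixels), "k1" (the pictures are not rectified: a ray, as slopes to the right and down, at radius r is drawn at 1 + k1 r^2 times it, then the intrinsics apply), "R" (3x3) and "t" (3): a world point X has camera coordinates R X + t. Camera axes: x right, y down, z forward; pixel columns grow to the right and rows downward; lengths in m; the calibration is good to about 2 mm. A picture is of the moment at which its call begins. There is no depth.
- ctrl.close_job(): hands the job in; it is judged then, once.
Trained networks look in a picture, given as the dict that the camera call returned (one of the last four; its "shot" number tells which), for a name from the list of things; names that differ only in an ending like _2 or _b are one class to them, and where a whole thing is asked for, a point or a joint stands for the part that bears it (a point fixed in the world has none). Each returns a list of dicts, best first, with "p" (0 to 1); they miss things now and then, are a little off and sometimes report something else, mostly with a low value. They report only what shows in the picture. A call takes as long as a camera call.
- ctrl.search_frame(picture, name): "centre" ([column, row] in pixels, amid what is visible of it).
- ctrl.silhouettes(picture, name): "mask" (420x560 bool, what is visible of it) and "centre" ([column, row] in pixels, amid what is visible of it).
- ctrl.spot_point(picture, name): "centre" ([column, row] in pixels: a listed point, or the origin of a listed thing).
The state is a dict: "clock": time; "joint_pos": joint angles; "qvel": joint speeds; "tau": joint torques, N m; "tool_pos": TCP position; "orientation": TCP orientation; "force": force on the tool from outside, world axes, zero at the start; "moment": the same for the moment, N m; "opening": finger opening in m; "gripper_force": force on a finger pad.
Only numpy, scipy, OpenCV 4.12 (cv2) and the standard library are available. Lean on these libraries where they do the work, as an engineer would, in place of code of your own. Each camera call takes 0.05 s, during which the arm holds its last target. There are 200 camera calls.

## Working session

There is one attempt and no reset: what is moved stays moved. The work goes in short steps, Python scripts to look and compute and a tool call to move; the robot and the scene stay as the last step left them, time stands still between calls to the robot, and variables do not carry over. Pictures are saved under pics/ and viewed, at most 10 in all, crops included, and the job is handed in when it is done.

Besides the shell and the picture viewer there is one more tool, called after "Call:" in YAML: its name, and indented under it one key for each argument. carry_out: Moves the arm, as the interface text tells. Its arguments: {"type":"object","properties":{"deltas":{"type":"array"}},"required":["deltas"]}

```bash
mkdir -p pics; cat > h.py <<'E'
import numpy as np, cv2
from plant import ctrl
def ray(s,px):
    K=np.array(s["camera_matrix"]);R=np.array(s["R"]);t=np.array(s["t"])
    d=np.array([(px[0]-K[0,2])/K[0,0],(px[1]-K[1,2])/K[1,1]]);u=d.copy()
    for _ in range(20): u=d/(1+s["k1"]*(u@u))
    return -R.T@t, R.T@np.array([u[0],u[1],1.])
def atz(s,px,z):
    o,d=ray(s,px); return o+d*(z-o[2])/d[2]
def proj(s,X):
    c=np.array(s["R"])@X+s["t"];u=c[:2]/c[2];u=u*(1+s["k1"]*(u@u));K=np.array(s["camera_matrix"])
    return np.array([K[0,0]*u[0]+K[0,2],K[1,1]*u[1]+K[1,2]])
def tri(s1,p1,s2,p2):
    A=0;b=0
    for s,p in((s1,p1),(s2,p2)):
        o,d=ray(s,p);d=d/np.linalg.norm(d);P=np.eye(3)-np.outer(d,d);A=A+P;b=b+P@o
    return np.linalg.solve(A,b)
E
python3 - <<'E'
from h import *
np.set_printoptions(precision=4,suppress=True)
S={n:ctrl.snapshot(n) for n in("scene","top")}
for n,s in S.items():
    cv2.imwrite(f"pics/{n}0.png",s["color"][...,::-1])
    print(n,"cam at",ray(s,(280,210)))
    for k,z in(("bottle",0),("bank",0),("back_bay",.006),("front_bay",.006)):
        for d in ctrl.spot_point(s,k)[:3]: print(n,k,round(d["p"],2),np.round(d["centre"],1),atz(s,d["centre"],z))
o=ctrl.get_obs();print(o["clock"],o["tool_pos"],o["orientation"],o["opening"])
E
```

```text
scene cam at (array([0.9053, 0.2819, 0.7615]), array([-0.4283, -0.4012, -0.8098]))
scene bottle 0.6 [258.5 170.9] [ 0.4516 -0.2176  0.    ]
scene bank 0.76 [272.5 221.1] [ 0.5371 -0.0863  0.    ]
scene back_bay 0.7 [316.5 312.9] [0.6371 0.1293 0.006 ]
scene front_bay 0.57 [350.5 283.2] [0.541  0.1386 0.006 ]
top cam at (array([ 0.3878, -0.0717,  1.2381]), array([ 0.1333,  0.0137, -0.991 ]))
top bottle 0.56 [348.6 257.9] [ 0.4455 -0.2178  0.    ]
top bank 0.77 [290.1 214.6] [ 0.544  -0.0788  0.    ]
top back_bay 0.66 [348.9 255.6] [ 0.4506 -0.2178  0.006 ]
top front_bay 0.91 [202.5 214.8] [0.5374 0.1279 0.006 ]
0.5 [0.259  0.6233 0.2265] [179.9937  -0.0011 -22.5598] 0.08788325475595347
```

View pics/scene0.png

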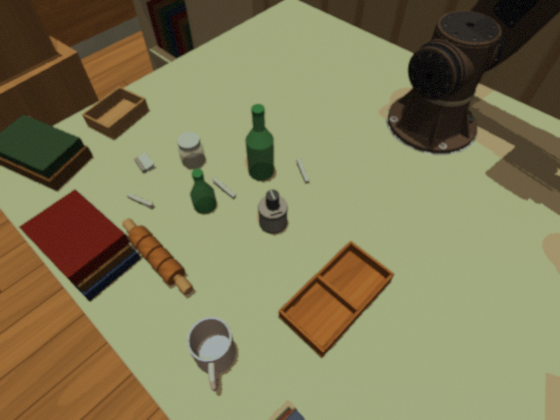

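View pics/top0.png

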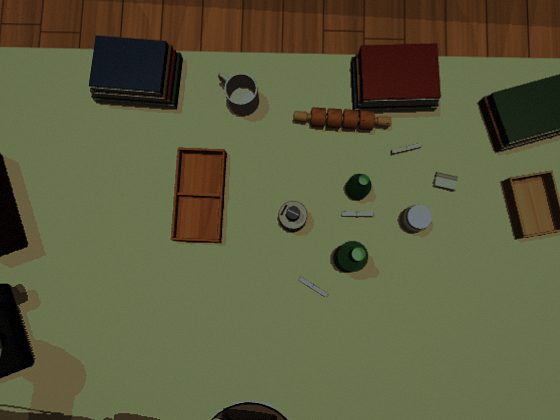

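The scene picture shows the tall bottle at about (260,150), the bank at (272,210), the short bottle at (203,192), the jar at (190,148) and the tray at (337,297). In the top view they are at (351,256), (293,214), (359,186), (418,218) and (200,195), with the back bay towards the top of the picture. The top "back_bay" hit lies on the bottle, so it is false. Next I fit models to the silhouettes.

```bash
cat > fit.py <<'E'
from h import *
from scipy.optimize import minimize
a=np.linspace(0,2*np.pi,40)
def rings(L): return np.concatenate([np.c_[r*np.cos(a),r*np.sin(a),0*a+z] for r,z in L])
def cyl(pairs): return [rings(p) for p in pairs]
BOT=cyl([[(.033,0),(.033,.11)],[(.033,.11),(.014,.145)],[(.014,.145),(.0145,.2)]])
BANK=cyl([[(.032,0),(.032,.065)],[(.015,.065),(.015,.103)]])
TRAY=[np.array([[x,y,z] for x in(-.109,.109) for y in(-.056,.056) for z in(0,.036)])]
def render(s,parts,p):
    m=np.zeros((1680,2240),np.uint8);c,n=np.cos(p[2]),np.sin(p[2])
    for P in parts:
        W=P@np.array([[c,n,0],[-n,c,0],[0,0,1]])+[p[0],p[1],0]
        q=np.array([proj(s,w) for w in W])*4+1.5
        cv2.fillConvexPoly(m,cv2.convexHull(q.astype(np.float32)).round().astype(np.int32),1)
    return cv2.resize(m.astype(np.float32),(560,420),interpolation=cv2.INTER_AREA)
def fit(views,parts,p0,yaw=False):
    k=3 if yaw else 2; f=lambda v: np.r_[v,0][:3]
    def cost(v):
        p=np.r_[v,0][:3]; return sum(np.abs(render(s,parts,p)-m).sum()/m.sum() for s,m in views)
    st=np.array(p0[:k]); D=np.diag([.01,.01,.06][:k]); 
    r=minimize(cost,st,method="Nelder-Mead",options=dict(initial_simplex=np.vstack([st,st+D]),xatol=3e-4,fatol=1e-3,maxfev=90))
    return r.x,r.fun
E
python3 - <<'E'
from fit import *
np.set_printoptions(precision=4,suppress=True)
S={n:ctrl.snapshot(n) for n in("scene","top")}
for k,parts,p0,y,pix in(("bottle",BOT,(.45,-.218),0,dict(scene=(260,150),top=(351,256))),("bank",BANK,(.54,-.082),0,dict(scene=(272,212),top=(293,214))),("back_bay",TRAY,(.588,.134,-.05),1,dict(scene=(337,297),top=(200,195)))):
    V=[]
    for n,s in S.items():
        L=[d for d in ctrl.silhouettes(s,k) if np.hypot(*(np.array(d["centre"])-pix[n]))<25]
        if L: V.append((s,L[0]["mask"].astype(np.float32)))
        print(k,n,[(round(d["p"],2),np.round(d["centre"])) for d in L],end=" ")
        if L: print(fit(V[-1:],parts,p0,y))
    print(k,"both",fit(V,parts,p0,y))
s=S["top"];print("short",atz(s,(359,186),.06),"jar",atz(s,(418,218),.08))
E
```

```text
bottle scene [(0.63, array([257., 149.]))] (array([ 0.4479, -0.2111]), np.float64(0.06781328469514847))
bottle top [(0.56, array([352., 258.]))] (array([ 0.444 , -0.2125]), np.float64(0.07001487910747528))
bottle both (array([ 0.4448, -0.2131]), np.float64(0.17020472884178162))
bank scene [(0.74, array([272., 212.]))] (array([ 0.5395, -0.0824]), np.float64(0.04889298975467682))
bank top [(0.71, array([290., 214.]))] (array([ 0.5358, -0.0827]), np.float64(0.0528440997004509))
bank both (array([ 0.537 , -0.0833]), np.float64(0.14711236953735352))
back_bay scene [] back_bay top [] back_bay both (array([ 0.588,  0.134, -0.05 ]), np.float64(0.0))
short [ 0.6057 -0.2328  0.06  ] jar [ 0.5335 -0.3603  0.08  ]
```

Call:
carry_out:
  deltas:
    - [[0.17, 0.13, -0.03, 0, 1], [0.35, 0.27, -0.06, 0, 1], [0.52, 0.4, -0.09, 0, 1], [0.7, 0.53, -0.12, 0, 1], [0.87, 0.67, -0.15, 0, 1]]

```text
clock: 1.4
tool_pos: [0.369, 0.4313, 0.257]
orientation: [-180.0, -0.0, -22.6]
force: [1.0, 0.5, 0.4]
opening: 0.0876
gripper_force: 0.0
```

```bash
cat >> h.py <<'E'
from scipy.spatial.transform import Rotation as Ro
def go(p,yaw):
    """scaled tool-frame deltas from the measured pose to TCP p (tool down) at yaw"""
    o=ctrl.get_obs();R=Ro.from_euler("xyz",o["orientation"],degrees=True)
    d=R.inv().apply(np.array(p)-o["tool_pos"])/.2
    t=-((yaw-o["orientation"][2]+180)%360-180)/360
    return np.round(np.r_[d,t],3)
E
python3 - <<'E'
from fit import *
np.set_printoptions(precision=4,suppress=True)
V=[]
for n,c in(("scene",(337,297)),("top",(200,195))):
    s=ctrl.snapshot(n);h=cv2.cvtColor(s["color"],cv2.COLOR_RGB2HSV)
    m=((h[...,0]<18)&(h[...,1]>110)).astype(np.uint8);m=cv2.morphologyEx(m,cv2.MORPH_CLOSE,np.ones((3,3)))
    _,lab=cv2.connectedComponents(m);M=(lab==lab[c[1],c[0]])
    cs,_=cv2.findContours(M.astype(np.uint8),cv2.RETR_EXTERNAL,cv2.CHAIN_APPROX_NONE)
    F=np.zeros(M.shape,np.uint8);cv2.drawContours(F,cs,-1,1,-1)
    V.append((s,F.astype(np.float32)));print(n,F.sum(),fit(V[-1:],TRAY,(.588,.134,-.05),True))
    I=s["color"][...,::-1].copy();cv2.drawContours(I,cs,-1,(255,255,0),1);cv2.imwrite(f"pics/{n}1.png",I)
p,e=fit(V,TRAY,(.588,.134,-.05),True);print("both",p,e,np.degrees(p[2]))
u=np.array([np.cos(p[2]),np.sin(p[2])])*.053;print("back",p[:2]+u,"front",p[:2]-u)
print(ctrl.get_obs()["tool_pos"],ctrl.get_obs()["clock"])
print(go([.446,.05,.26],-3))
E
```

```text
scene 6406 (array([ 0.5837,  0.1363, -0.0104]), np.float64(0.04494809731841087))
top 4610 (array([ 0.5833,  0.136 , -0.0201]), np.float64(0.028199566528201103))
both [ 0.5835  0.1357 -0.0178] 0.07404981553554535 -1.0203735010127395
back [0.6365 0.1347] front [0.5305 0.1366]
[0.3701 0.4293 0.2583] 1.5
[ 1.083  1.602 -0.011 -0.055]
```

The tray fit is consistent between the two views: 218 mm long, yaw -1°, back bay (0.637, 0.135), front bay (0.531, 0.137).

Call:
carry_out:
  deltas:
    - [[0.15, 0.15, 0, -0.012, 1], [0.3, 0.31, 0, -0.024, 1], [0.45, 0.46, 0, -0.036, 1], [0.6, 0.62, 0, -0.048, 1], [0.75, 0.77, 0, -0.06, 1]]

```text
clock: 2.0
tool_pos: [0.448, 0.2317, 0.2568]
orientation: [-180.0, -0.0, -0.8]
force: [0.9, 0.3, -0.2]
opening: 0.0874
gripper_force: 0.0
```

```bash
python3 -c "
from h import *
print(ctrl.get_obs()['tool_pos'],ctrl.get_obs()['orientation'],go([.446,-.212,.24],-1))"
```

```text
[0.44795085 0.23167528 0.2568444 ] [-1.79969941e+02 -2.70383333e-02 -7.51237127e-01] [1.900e-02 2.218e+00 8.300e-02 1.000e-03]
```

Call:
carry_out:
  deltas:
    - [[0, 0.2, 0, 0, 1], [0, 0.4, 0, 0, 1], [0, 0.6, 0, 0, 1], [0, 0.8, 0, 0, 1], [0, 1, 0, 0, 1]]

```text
clock: 2.5
tool_pos: [0.4441, 0.0318, 0.2569]
orientation: [-180.0, -0.0, -0.9]
force: [1.0, -0.1, 0.2]
opening: 0.0876
gripper_force: 0.0
```

Call:
carry_out:
  deltas:
    - [[0, 0.22, 0, 0, 1], [0, 0.44, 0, 0, 1], [0, 0.66, 0, 0, 1], [0, 0.85, 0, 0, 1], [0, 0.95, 0, 0, 1]]

```text
clock: 3.0
tool_pos: [0.4409, -0.1591, 0.2567]
orientation: [180.0, -0.0, -1.1]
force: [-0.6, -0.4, -0.3]
opening: 0.0879
gripper_force: 0.0
```

```bash
python3 - <<'E'
from h import *
for n in("scene","top"):
    s=ctrl.snapshot(n);cv2.imwrite(f"pics/{n}2.png",s["color"][...,::-1])
I=cv2.imread("pics/scene2.png")[60:260,140:380];J=cv2.imread("pics/top2.png")[150:350,230:470]
cv2.imwrite("pics/c2.png",cv2.resize(np.hstack([I,J]),None,fx=1.6,fy=1.6))
print(ctrl.get_obs()['tool_pos'],go([.446,-.212,.156],-1))
E
```

```text
[ 0.44099757 -0.15881878  0.25643403] [ 0.03   0.265  0.502 -0.   ]
```

View pics/c2.png

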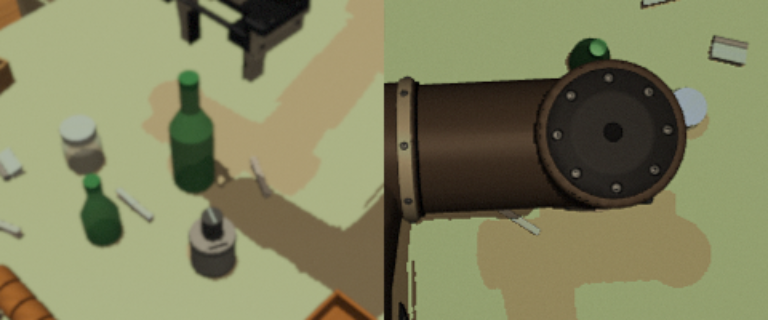

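The crop shows the open gripper just short of the bottle neck and above it, with nothing touched. I move over the neck now and check before going down.

Call:
carry_out:
  deltas:
    - [[0.03, 0.14, 0, 0, 1], [0.03, 0.265, 0, 0, 1], [0.03, 0.265, 0.1, 0, 1], [0.03, 0.265, 0.1, 0, 1]]

```text
clock: 3.5
tool_pos: [0.445, -0.2095, 0.2344]
orientation: [-179.9, 0.2, -1.0]
force: [-0.2, 0.3, -0.1]
opening: 0.0875
gripper_force: 0.0
```

```bash
python3 - <<'E'
from h import *
s=ctrl.snapshot("scene");o=ctrl.get_obs()
I=s["color"][...,::-1].copy()
for X in (o["tool_pos"],[.446,-.212,.2]): 
    q=proj(s,np.array(X));print(q);cv2.circle(I,tuple(int(round(v)) for v in q),2,(0,0,255),-1)
cv2.imwrite("pics/c3.png",cv2.resize(I[50:200,180:380],None,fx=3,fy=3))
print(o['tool_pos'],go([.446,-.212,.156],-1))
E
```

```text
[258.67702997  94.05606636]
[258.3875629 107.5578972]
[ 0.44563243 -0.20946033  0.23574414] [0.003 0.013 0.399 0.   ]
```

View pics/c3.png

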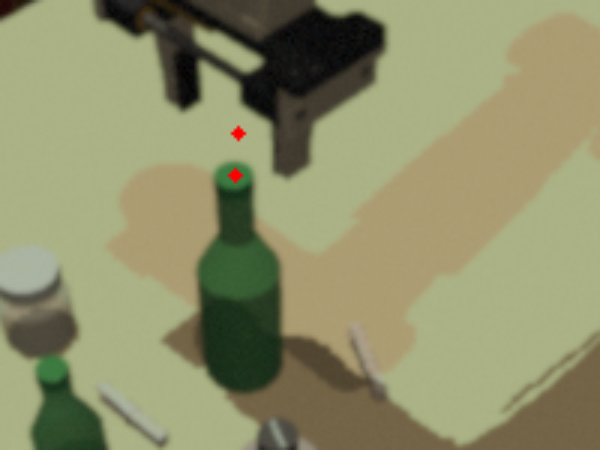

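The fitted lip point (lower dot) sits on the lip's centre and the fingers straddle the neck, so I can go down.

Call:
carry_out:
  deltas:
    - [[0, 0.01, 0.1, 0, 1], [0, 0.01, 0.2, 0, 1], [0, 0.01, 0.3, 0, 1], [0, 0.01, 0.36, 0, 1], [0, 0.01, 0.39, 0, 1]]

```text
clock: 4.05
tool_pos: [0.4463, -0.2114, 0.1583]
orientation: [180.0, 0.0, -0.9]
force: [0.3, 0.2, 0.3]
opening: 0.0874
gripper_force: 0.0
```

Call:
carry_out:
  deltas:
    - [[0, 0, 0, 0, 0], [0, 0, 0, 0, -0.5], [0, 0, 0, 0, -1], [0, 0, 0, 0, -1], [0, 0, 0, 0, -1]]

```text
clock: 4.55
tool_pos: [0.4464, -0.2121, 0.159]
orientation: [180.0, -0.0, -1.0]
force: [0.5, -0.8, -0.8]
opening: 0.0534
gripper_force: 0.0
```

Call:
carry_out:
  deltas:
    - [[0, 0, 0, 0, -1], [0, 0, 0, 0, -1], [0, 0, 0, 0, -1], [0, 0, 0, 0, -1], [0, 0, 0, 0, -1]]

```text
clock: 5.05
tool_pos: [0.4462, -0.212, 0.1585]
orientation: [-180.0, 0.0, -1.0]
force: [0.2, -1.1, 0.6]
opening: 0.0277
gripper_force: 30.0
```

Call:
carry_out:
  deltas:
    - [[0, 0, -0.06, 0, -1], [0, 0, -0.18, 0, -1], [0, 0, -0.35, 0, -1], [0, 0, -0.52, 0, -1], [0, 0, -0.65, 0, -1]]

```text
clock: 5.55
tool_pos: [0.4462, -0.2121, 0.2912]
orientation: [180.0, -0.1, -1.0]
force: [-0.1, 0.8, -3.5]
opening: 0.0279
gripper_force: 30.0
```

```bash
python3 -c "
from h import *
o=ctrl.get_obs();print(o['tool_pos'],o['force'],o['opening'],go([.637,.135,.29],-1))"
```

```text
[ 0.44617285 -0.21205925  0.29120455] [-0.0822577   0.81026211 -3.47070044] 0.02785135451293495 [ 0.925 -1.751  0.007  0.   ]
```

Call:
carry_out:
  deltas:
    - [[0.03, -0.05, 0, 0, -1], [0.09, -0.17, 0, 0, -1], [0.17, -0.33, 0, 0, -1], [0.26, -0.5, 0, 0, -1], [0.35, -0.67, 0, 0, -1]]

```text
clock: 6.05
tool_pos: [0.5183, -0.0775, 0.2879]
orientation: [-180.0, 0.1, -1.0]
force: [0.8, -0.3, -3.7]
opening: 0.0276
gripper_force: 30.0
```

Call:
carry_out:
  deltas:
    - [[0.09, -0.17, 0, 0, -1], [0.18, -0.34, 0, 0, -1], [0.27, -0.51, 0, 0, -1], [0.36, -0.68, 0, 0, -1], [0.44, -0.83, 0, 0, -1]]

```text
clock: 6.55
tool_pos: [0.6092, 0.0875, 0.2873]
orientation: [180.0, 0.1, -0.9]
force: [0.9, -0.5, -3.8]
opening: 0.0277
gripper_force: 30.0
```

Call:
carry_out:
  deltas:
    - [[0.06, -0.11, 0, 0, -1], [0.1, -0.19, 0, 0, -1], [0.13, -0.24, 0, 0, -1], [0.135, -0.25, 0, 0, -1], [0.135, -0.25, 0, 0, -1]]

```text
clock: 7.05
tool_pos: [0.6368, 0.1345, 0.2883]
orientation: [180.0, 0.0, -1.0]
force: [0.6, -1.1, -3.4]
opening: 0.0276
gripper_force: 30.0
```

```bash
python3 - <<'E'
from h import *
s=ctrl.snapshot("scene");o=ctrl.get_obs()
cv2.imwrite("pics/c4.png",cv2.resize(s["color"][150:400,200:500,::-1],None,fx=2,fy=2))
print(o['tool_pos'],o['force'],o['opening'],go([.637,.135,.166],-1))
E
```

```text
[0.63668002 0.13411298 0.28861565] [-0.39971057 -0.22699268 -3.45607146] 0.027289938487664096 [ 0.002 -0.005  0.613  0.   ]
```

View pics/c4.png

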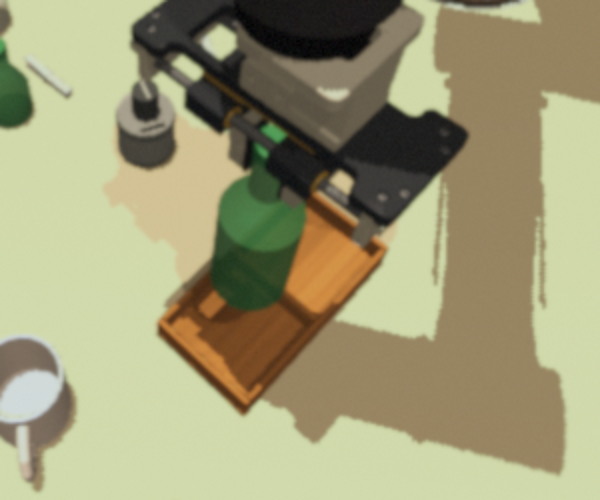

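The bottle hangs upright over the back bay. I lower it most of the way, then creep to contact.

Call:
carry_out:
  deltas:
    - [[0, 0, 0.06, 0, -1], [0, 0, 0.18, 0, -1], [0, 0, 0.32, 0, -1], [0, 0, 0.44, 0, -1], [0, 0, 0.52, 0, -1]]

```text
clock: 7.6
tool_pos: [0.6356, 0.1336, 0.182]
orientation: [180.0, 0.1, -1.0]
force: [-0.1, 1.1, -4.1]
opening: 0.0275
gripper_force: 30.0
```

Call:
carry_out:
  deltas:
    - [[0, 0, 0.02, 0, -1], [0, 0, 0.04, 0, -1], [0, 0, 0.06, 0, -1], [0, 0, 0.07, 0, -1], [0, 0, 0.07, 0, -1]]

```text
clock: 8.1
tool_pos: [0.6372, 0.1349, 0.1709]
orientation: [-180.0, -0.0, -1.0]
force: [0.5, 0.0, -3.9]
opening: 0.0276
gripper_force: 30.0
```

Call:
carry_out:
  deltas:
    - [[0, 0, 0.01, 0, -1], [0, 0, 0.015, 0, -1], [0, 0, 0.02, 0, -1], [0, 0, 0.025, 0, -1], [0, 0, 0.025, 0, -1]]

```text
clock: 8.6
tool_pos: [0.637, 0.1348, 0.1654]
orientation: [180.0, 0.0, -1.0]
force: [0.6, -0.2, -3.0]
opening: 0.0276
gripper_force: 30.0
```

Call:
carry_out:
  deltas:
    - [[0, 0, 0.003, 0, -1], [0, 0, 0.006, 0, -1], [0, 0, 0.009, 0, -1], [0, 0, 0.009, 0, -1]]

```text
clock: 9.0
tool_pos: [0.6374, 0.1348, 0.1646]
orientation: [-180.0, -0.1, -1.0]
force: [-1.9, -1.3, 1.6]
opening: 0.0275
gripper_force: 30.0
```

Contact is made: the vertical force rose from -3.5 N to +1.6 N. I release it.

Call:
carry_out:
  deltas:
    - [[0, 0, 0, 0, -0.2], [0, 0, 0, 0, 0.2], [0, 0, 0, 0, 0.6], [0, 0, 0, 0, 1], [0, 0, 0, 0, 1]]

```text
clock: 9.5
tool_pos: [0.6371, 0.1349, 0.1637]
orientation: [-180.0, -0.0, -1.0]
force: [-0.6, -0.0, -0.1]
opening: 0.0617
gripper_force: 0.0
```

Call:
carry_out:
  deltas:
    - [[0, 0, 0, 0, 1], [0, 0, 0, 0, 1], [0, 0, 0, 0, 1], [0, 0, 0, 0, 1], [0, 0, 0, 0, 1]]

```text
clock: 10.0
tool_pos: [0.6371, 0.1348, 0.1638]
orientation: [-180.0, 0.0, -1.0]
force: [-0.8, 0.2, 0.1]
opening: 0.0874
gripper_force: 0.0
```

Call:
carry_out:
  deltas:
    - [[0, 0, -0.06, 0, 1], [0, 0, -0.15, 0, 1], [0, 0, -0.27, 0, 1], [0, 0, -0.39, 0, 1], [0, 0, -0.45, 0, 1]]

```text
clock: 10.5
tool_pos: [0.638, 0.135, 0.2572]
orientation: [-179.9, -0.2, -0.9]
force: [0.3, 0.2, 1.2]
opening: 0.0877
gripper_force: 0.0
```

```bash
python3 -c "
from h import *
o=ctrl.get_obs();print(o['tool_pos'],o['force'],o['opening'],go([.538,-.083,.15],-1))"
```

```text
[0.63804926 0.13504532 0.25721798] [0.25066574 0.18174653 1.19854054] 0.08770271422954928 [-0.484  1.099  0.533  0.   ]
```

Call:
carry_out:
  deltas:
    - [[-0.08, 0.19, 0, 0, 1], [-0.17, 0.39, 0, 0, 1], [-0.26, 0.59, 0, 0, 1], [-0.35, 0.79, 0.05, 0, 1], [-0.43, 0.98, 0.15, 0, 1]]

```text
clock: 11.0
tool_pos: [0.5476, -0.0611, 0.2253]
orientation: [-180.0, -0.2, -0.9]
force: [0.6, -0.2, 0.0]
opening: 0.0873
gripper_force: 0.0
```

Call:
carry_out:
  deltas:
    - [[-0.05, 0.11, 0.1, 0, 1], [-0.05, 0.11, 0.25, 0, 1], [-0.05, 0.11, 0.38, 0, 1], [-0.05, 0.11, 0.38, 0, 1]]

```text
clock: 11.4
tool_pos: [0.5349, -0.082, 0.1448]
orientation: [180.0, 0.3, -1.0]
force: [-0.9, -0.1, -0.1]
opening: 0.0879
gripper_force: 0.0
```

```bash
python3 - <<'E'
from h import *
s=ctrl.snapshot("scene");o=ctrl.get_obs();I=s["color"][...,::-1].copy()
for X in (o["tool_pos"],[.538,-.083,.103]): 
    q=proj(s,np.array(X));cv2.circle(I,tuple(int(round(v)) for v in q),1,(0,0,255),-1)
cv2.imwrite("pics/c5.png",cv2.resize(I[130:370,200:440],None,fx=2.5,fy=2.5))
print(o['tool_pos'],go([.538,-.083,.071],-1))
E
```

```text
[ 0.53641781 -0.08185762  0.14690847] [0.009 0.005 0.38  0.   ]
```

View pics/c5.png

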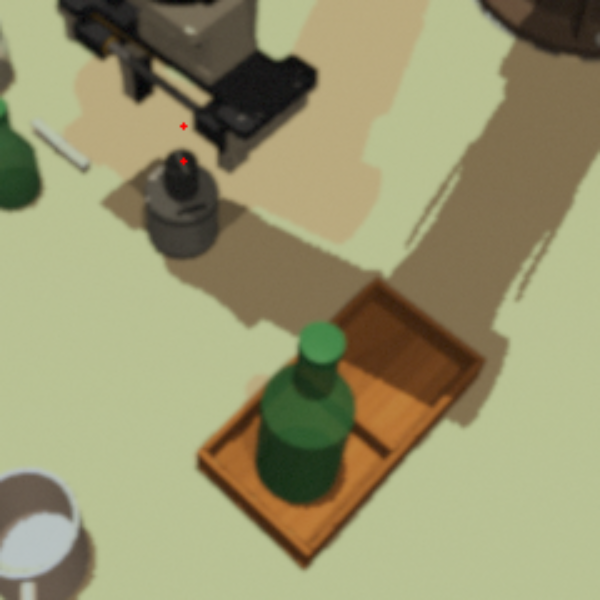

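The bottle stands upright in the back bay. The fitted knob point sits on the knob, with the fingers straddling it. I go down and grip.

Call:
carry_out:
  deltas:
    - [[0.008, 0, 0.1, 0, 1], [0.008, 0, 0.2, 0, 1], [0.008, 0, 0.3, 0, 1], [0.008, 0, 0.35, 0, 1], [0.008, 0, 0.37, 0, 1]]

```text
clock: 11.95
tool_pos: [0.5395, -0.0813, 0.0741]
orientation: [180.0, -0.0, -0.9]
force: [0.2, -0.4, -0.2]
opening: 0.0878
gripper_force: 0.0
```

Call:
carry_out:
  deltas:
    - [[0, 0, 0, 0, 0], [0, 0, 0, 0, -0.5], [0, 0, 0, 0, -1], [0, 0, 0, 0, -1], [0, 0, 0, 0, -1]]

```text
clock: 12.45
tool_pos: [0.5392, -0.0816, 0.0742]
orientation: [-180.0, -0.0, -1.0]
force: [0.4, 1.1, -1.2]
opening: 0.053
gripper_force: 0.0
```

Call:
carry_out:
  deltas:
    - [[0, 0, 0, 0, -1], [0, 0, 0, 0, -1], [0, 0, 0, 0, -1], [0, 0, 0, 0, -1], [0, 0, 0, 0, -1]]

```text
clock: 12.95
tool_pos: [0.539, -0.0817, 0.0737]
orientation: [180.0, 0.0, -1.0]
force: [-0.4, -1.1, 0.2]
opening: 0.0291
gripper_force: 29.9
```

Call:
carry_out:
  deltas:
    - [[0, 0, -0.06, 0, -1], [0, 0, -0.16, 0, -1], [0, 0, -0.28, 0, -1], [0, 0, -0.39, 0, -1], [0, 0, -0.45, 0, -1]]

```text
clock: 13.45
tool_pos: [0.5396, -0.0814, 0.1661]
orientation: [-180.0, -0.1, -1.0]
force: [0.4, 0.5, -3.8]
opening: 0.0296
gripper_force: 29.9
```

```bash
python3 -c "
from h import *
o=ctrl.get_obs();print(o['tool_pos'],o['force'],o['opening'],go([.53,.137,.16],-1))"
```

```text
[ 0.5396224  -0.08138824  0.16609307] [ 0.39336862  0.49946914 -3.77529379] 0.029556927477202587 [-0.066 -1.091  0.031  0.   ]
```

Call:
carry_out:
  deltas:
    - [[-0.01, -0.06, 0, 0, -1], [-0.02, -0.2, 0, 0, -1], [-0.03, -0.38, 0, 0, -1], [-0.04, -0.56, 0, 0, -1], [-0.05, -0.72, 0, 0, -1]]

```text
clock: 13.95
tool_pos: [0.5303, 0.0644, 0.1628]
orientation: [180.0, 0.1, -1.0]
force: [-0.3, -0.0, -2.2]
opening: 0.0293
gripper_force: 29.9
```

Call:
carry_out:
  deltas:
    - [[0, -0.14, 0, 0, -1], [-0.01, -0.25, 0, 0, -1], [-0.015, -0.33, 0, 0, -1], [-0.015, -0.37, 0, 0, -1], [-0.015, -0.37, 0, 0, -1]]

```text
clock: 14.45
tool_pos: [0.5294, 0.1373, 0.1633]
orientation: [180.0, 0.0, -0.9]
force: [-0.8, 0.0, -3.6]
opening: 0.0296
gripper_force: 29.9
```

```bash
python3 - <<'E'
from h import *
s=ctrl.snapshot("scene");o=ctrl.get_obs()
cv2.imwrite("pics/c6.png",cv2.resize(s["color"][150:390,220:460,::-1],None,fx=2.5,fy=2.5))
print(o['tool_pos'],o['force'],go([.53,.137,.080],-1))
E
```

```text
[0.52941821 0.13654688 0.16338824] [ 0.29790185 -0.41279181 -3.61125189] [ 0.003 -0.003  0.417  0.   ]
```

View pics/c6.png

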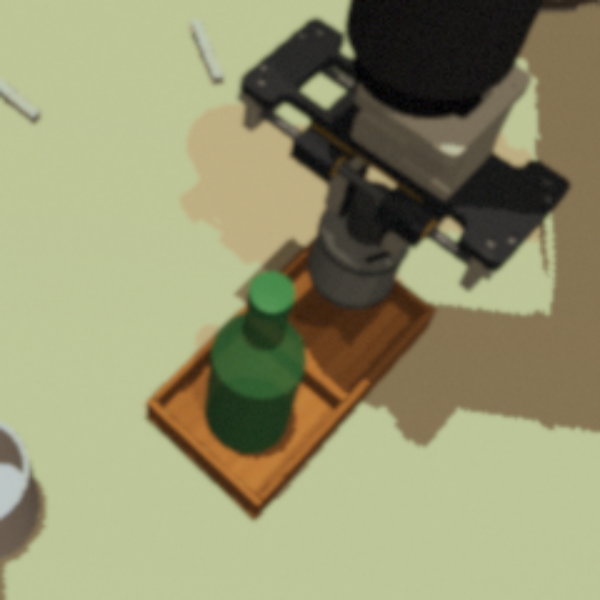

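The bank hangs upright over the front bay and the gripper is clear of the bottle. The floor should be reached at TCP z ≈ 0.080.

Call:
carry_out:
  deltas:
    - [[0, 0, 0.06, 0, -1], [0, 0, 0.15, 0, -1], [0, 0, 0.24, 0, -1], [0, 0, 0.32, 0, -1], [0, 0, 0.36, 0, -1]]

```text
clock: 15.0
tool_pos: [0.5286, 0.1351, 0.0896]
orientation: [179.9, 0.1, -1.1]
force: [-0.1, -0.2, -3.8]
opening: 0.0293
gripper_force: 29.9
```

Call:
carry_out:
  deltas:
    - [[0, 0, 0.01, 0, -1], [0, 0, 0.02, 0, -1], [0, 0, 0.03, 0, -1], [0, 0, 0.035, 0, -1], [0, 0, 0.035, 0, -1]]

```text
clock: 15.5
tool_pos: [0.5298, 0.1368, 0.0851]
orientation: [-180.0, -0.0, -1.0]
force: [-0.8, -0.5, -2.8]
opening: 0.0297
gripper_force: 29.9
```

Call:
carry_out:
  deltas:
    - [[0, 0, 0.006, 0, -1], [0, 0, 0.012, 0, -1], [0, 0, 0.018, 0, -1], [0, 0, 0.022, 0, -1], [0, 0, 0.022, 0, -1]]

```text
clock: 16.0
tool_pos: [0.5296, 0.1366, 0.0802]
orientation: [180.0, 0.0, -1.0]
force: [-0.5, -0.7, -3.1]
opening: 0.0297
gripper_force: 29.9
```

Call:
carry_out:
  deltas:
    - [[0, 0, 0.003, 0, -1], [0, 0, 0.005, 0, -1], [0, 0, 0.007, 0, -1], [0, 0, 0.007, 0, -1]]

```text
clock: 16.4
tool_pos: [0.5301, 0.1366, 0.0796]
orientation: [-180.0, -0.0, -0.9]
force: [-1.5, -0.6, 4.7]
opening: 0.0295
gripper_force: 29.9
```

The force rose to +4.7 N, so the bank is on the floor. I release it and rise.

Call:
carry_out:
  deltas:
    - [[0, 0, 0, 0, -0.2], [0, 0, 0, 0, 0.2], [0, 0, 0, 0, 0.6], [0, 0, 0, 0, 1], [0, 0, 0, 0, 1]]

```text
clock: 16.9
tool_pos: [0.5297, 0.1367, 0.0789]
orientation: [-180.0, 0.0, -1.0]
force: [0.3, 0.7, 0.2]
opening: 0.0617
gripper_force: 0.0
```

Call:
carry_out:
  deltas:
    - [[0, 0, 0, 0, 1], [0, 0, 0, 0, 1], [0, 0, 0, 0, 1], [0, 0, 0, 0, 1], [0, 0, 0, 0, 1]]

```text
clock: 17.4
tool_pos: [0.5297, 0.1366, 0.079]
orientation: [-180.0, -0.0, -1.0]
force: [0.2, 0.6, -0.8]
opening: 0.0876
gripper_force: 0.0
```

Call:
carry_out:
  deltas:
    - [[0, 0, -0.06, 0, 1], [0, 0, -0.18, 0, 1], [0, 0, -0.36, 0, 1], [0, 0, -0.52, 0, 1], [0, 0, -0.6, 0, 1]]

```text
clock: 17.9
tool_pos: [0.5309, 0.1371, 0.2032]
orientation: [-179.9, -0.3, -0.9]
force: [-0.1, 0.2, -0.7]
opening: 0.0877
gripper_force: 0.0
```

Call:
carry_out:
  deltas:
    - [[0, 0, -0.1, 0, 1], [0, 0, -0.2, 0, 1], [0, 0, -0.2, 0, 1], [0, 0, -0.2, 0, 1]]

```text
clock: 18.3
tool_pos: [0.5297, 0.1367, 0.24]
orientation: [-179.9, -0.1, -1.0]
force: [0.1, -0.4, -0.0]
opening: 0.0877
gripper_force: 0.0
```

```bash
python3 - <<'E'
from h import *
s=ctrl.snapshot("scene");o=ctrl.get_obs()
cv2.imwrite("pics/c7.png",cv2.resize(s["color"][150:390,220:460,::-1],None,fx=2.5,fy=2.5))
print(o['tool_pos'],o['force'],o['opening'],o['qvel'])
E
```

```text
[0.52934355 0.13652067 0.23910779] [-0.42299794  0.29102235 -0.83642714] 0.08752204901622723 [ 0.01547351  0.69583788 -0.69139707 -0.15101847  0.13950731  0.02944304]
```

View pics/c7.png

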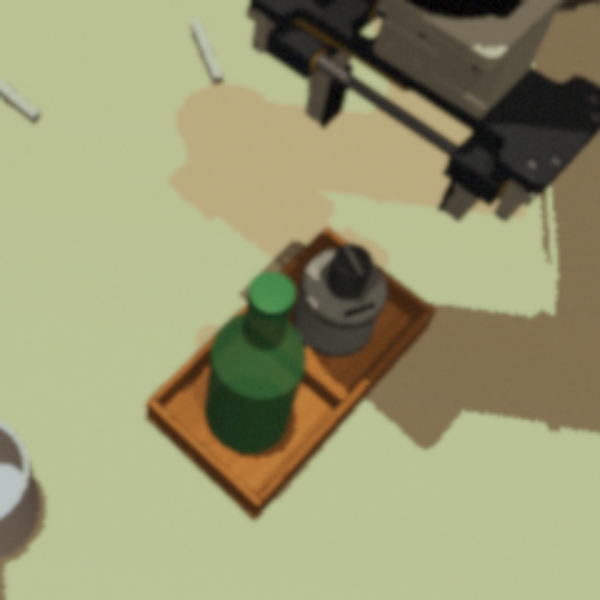

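Both stand upright in their bays and the gripper is clear of everything.

```bash
python3 -c "
from plant import ctrl
print(ctrl.close_job())"
```

```text
the job is handed in; nothing more can be done
None
```

The job is handed in: the tall bottle was set in the back bay and released first, then the bank in the front bay, and the last picture shows both upright with the gripper clear (about 18 s used).

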